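# Reach the hearing aid case behind the tumbler and pill bottle

### The job

Move the turquoise tumbler and the amber pill bottle out of the way, standing both upright in the wooden side tray, and only then take the coral red hearing aid case from behind them and lay it flat in the recess of the white charger, its long side along the recess's long side. Only once the case is in the charger, put the tumbler back upright in the middle of the turquoise coaster and the pill bottle back upright in the middle of the black coaster. Leave the pill organiser, the battery rack and the nail clipper where they are.

Things in the scene. Friction and masses are not known exactly. Their poses are not given: they have to be found in the camera images.
- tumbler: Lidded drinking tumbler, upright straight cylinder, turquoise with a white lid, diameter 58 mm, height 105 mm, about 160 g. Origin: centre of its underside; z up along its axis. Starts on the turquoise coaster.
- pill_bottle: Pill bottle, upright straight cylinder, amber with a paper band and a white cap of the same diameter, diameter 52 mm, height 95 mm, about 90 g. Origin: centre of its underside; z up along its axis. Starts on the black coaster.
- aid_case: Coral red closed hearing aid case with a steel seam line, a rounded block 38 mm (its x) by 52 mm (its y, the long side) by 30 mm high, about 70 g. Origin: centre of its underside; z up. Starts on a fixed 4 mm thick wooden board (170 x 190 mm, under the coasters too), behind the two coasters: about 60 mm beyond the line through their centres, about midway.
- turquoise_coaster: Fixed round turquoise coaster, diameter 76 mm, 5 mm thick, on the wooden board; home of the tumbler. Origin: centre of its underside, 4 mm above the table; its flat top is 5 mm above the origin. The two coasters' centres are about 90 mm apart, and either may be the left one.
- black_coaster: Fixed round black coaster, diameter 76 mm, 5 mm thick, on the wooden board; home of the pill bottle. Origin: centre of its underside, 4 mm above the table; its flat top is 5 mm above the origin.
- side_tray: Fixed light wooden side tray, open on top, outside 200 mm (its x) by 130 mm (its y), walls 5 mm thick and 14 mm high over all, inner floor 5 mm above the origin. Origin: centre of its underside, on the table; room for the tumbler and the bottle side by side along its x. Left or right of the board.
- charger: Fixed white charger, 90 mm (its x) by 106 mm (its y) by 17 mm high, with a dark grey recess in the middle: 54 mm (x) by 70 mm (y, the long side), its floor 12 mm above the origin and its rim 17 mm above the origin. Origin: centre of the underside, on the table. On the other side of the board from the tray.
- pill_organiser: Bystander: grey seven-flap pill organiser, 36 mm (x) by 154 mm (y) by 24 mm high, loose on the table beyond the board. Origin: centre of its underside.
- battery_rack: Bystander: clear upright battery blister card with six round steel cells on a white foot 40 mm (x) by 70 mm (y), 66 mm high, loose on the table. Origin: centre of its underside.
- nail_clipper: Bystander: steel nail clipper, 60 mm (x) by 12 mm (y) by 13 mm high, loose on the table between the robot and the board. Origin: centre of its underside.
Not all that is in view belongs to the job. What is shaped like the tumbler but blue or yellow is not meant. What is shaped like the pill_bottle but green or yellow is not meant.

How it is judged:
By the outcome, as a careful person would: the job done as asked, in the order asked, and still so for the second after the job is handed in, with the robot touching nothing.
It also fails if it takes over 122 s, if anything falls off the work surface, if the arm or the gripper's body presses on something with over 40 N, if the wrist force passes 120 N, or if a joint passes its speed limit or range.

### The arm

A 7-joint arm with a two-finger parallel gripper is mounted at the origin on the work surface. World frame = base frame: x ahead of the robot, y to its left, z up, the work surface at z = 0. Lengths are in mm, angles in rad, forces in N, time in s.
With the tool pointing down it reaches from about 400 to 875 mm from the base axis. Payload 4.4 kg.
Tool frame: the origin (TCP) lies midway between the tips of the shut fingers; the grasp point (between the pads) lies ctrl.grip_depth behind it (ctrl.grip_depth is the distance from the TCP to the grasp point, in mm); z points along the fingers, y is the line along which they close (so a half turn about z gives the same grasp; the last joint's range is limited). The gripper opens to 85 mm and grips with 20 to 120 N. Pads are 22 mm wide; open, the fingers measure 114 mm over their backs; the gripper's body (76 mm by 85 mm) begins 54 mm behind the grasp point. The pads swing forward as they close: fully open they stand 13 mm farther back than shut.
Start: joints at [-1.41, 0.628, 0.038, 1.517, -0.027, 0.996, -0.02], TCP at [146.134, 633.374, 231.313] pointing down, gripper open.
Joint ranges: [-3.06, 3.06], [-0.37, 2.12], [-1.25, 1.32], [0.18, 2.47], [-1.1, 4.24], [0.23, 1.98], [-2.94, 2.94]. Speed limits (rad/s): [2.57, 2.57, 3.14, 3.14, 3.14, 3.14, 3.14].

### API

Orientations are given as [roll, pitch, yaw] about the fixed x, y, z axes, in that order (R = Rz(yaw) Ry(pitch) Rx(roll)).
In Python, from cell import ctrl gives the robot as it stands.
- The arm moves only by the tool carry_out, never from a script. Its argument "deltas" is one flat list of numbers, 7 for each row, row after row: the turn, a rotation vector about the tool's x, y, z in degrees, then the shift along the tool's x, y, z in m, then the closure, from -1 (fully open) to 1 (shut). In form: [wx, wy, wz, dx, dy, dz, claw, wx, wy, wz, dx, dy, dz, claw, ...]. A call has 1 to 12 rows; each row shifts and turns the commanded pose from where the row before left it, along the tool's axes as they then stand; what a row does not reach is not made up. A row lasts 1/8 s, in which the tool goes at most 62.5 mm and 10.7 degrees, less where a joint would pass 70% of its speed; a pose out of reach is approached as far as the arm can. A call with a gripper value outside its range is refused whole. The fingers move at their own pace and stop on an object; the grip force is fixed at half the most. Time passes only in rows, so rows that do not move let the fingers close. It gives the time, the measured TCP pose, the force, the opening and the grip force at its end, in the units of the state.
- ctrl.read_state(): the state, without advancing time (a new reading comes with each control period).
- ctrl.get_image(name): name is "scene" or "top" or "wrist"; returns the picture (384x512x3 uint8, red, green, blue); there is no depth.
- ctrl.calibration(name): a dict with "mtx" (3x3 intrinsics, pixels), "distortion" ([k1, k2, p1, p2, k3] as OpenCV has them; the pictures are not rectified), "R" (3x3) and "t" (3): a world point X has camera coordinates R X + t. Camera axes: x right, y down, z forward; pixel columns grow to the right and rows downward; lengths in mm; the calibration is good to about 2 mm. A picture is of the moment at which its call begins: read the wrist's pose just before it. calibration takes no time and is no camera call; for the wrist camera it gives the pose at the moment of the call.
- ctrl.finish_job(): hands the job in; it is judged then, once.
The state is a dict: "clock": time; "qpos": joint angles; "qd": joint speeds; "tau": joint torques, N m; "eef_pos": TCP position; "tool_rot": TCP orientation; "force": force on the tool from outside, world axes, zero at the start; "torque": the same for the moment, N m; "width": finger opening in mm; "gripper_force": force on a finger pad.
Only numpy, scipy, OpenCV 4.12 (cv2) and the standard library are available. Lean on these libraries where they do the work, as an engineer would, in place of code of your own. Each camera call takes 0.05 s, during which the arm holds its last target. There are 200 camera calls.

## Working session

There is one attempt and no reset: what is moved stays moved. The work goes in short steps, Python scripts to look and compute and a tool call to move; the robot and the scene stay as the last step left them, time stands still between calls to the robot, and variables do not carry over. Pictures are saved under pics/ and viewed, at most 16 in all, crops included, and the job is handed in when it is done.

Besides the shell and the picture viewer there is one more tool, called after ">>>" in YAML: its name, and indented under it one key for each argument. carry_out: Moves the arm, as the interface text tells. Its arguments: {"type":"object","properties":{"deltas":{"type":"array"}},"required":["deltas"]}

```bash
mkdir -p pics; ls; python3 - <<'E'
from cell import ctrl
import cv2
s=ctrl.read_state()
print({k:s[k] for k in ('clock','eef_pos','tool_rot','width')},ctrl.grip_depth)
for n in('scene','top'):
    im=ctrl.get_image(n); cv2.imwrite(f'pics/{n}0.png',im[:,:,::-1])
    c=ctrl.calibration(n); print(n,c)
E
```

```text
pics
{'clock': 0.0, 'eef_pos': array([145.98838627, 632.73855609, 230.38601611]), 'tool_rot': array([-3.13966442e+00,  2.27685925e-05,  2.91476852e+00]), 'width': 85.13183316435065} 18.700000000000003
scene {'mtx': array([[400.10043717,   0.        , 260.32018611],
       [  0.        , 400.10043717, 192.96534648],
       [  0.        ,   0.        ,   1.        ]]), 'distortion': array([-0.1274005,  0.       ,  0.       ,  0.       ,  0.       ]), 'R': array([[ 0.12429319,  0.99208376,  0.01791714],
       [ 0.69196348, -0.0737226 , -0.71815843],
       [-0.71115241,  0.10166021, -0.69564894]]), 't': array([ -58.37506562, -367.71607771, 1277.09708909])}
top {'mtx': array([[439.17825322,   0.        , 257.15944025],
       [  0.        , 439.17825322, 194.16927204],
       [  0.        ,   0.        ,   1.        ]]), 'distortion': array([0.0035565, 0.       , 0.       , 0.       , 0.       ]), 'R': array([[-0.00899778, -0.99949725, -0.03040218],
       [-0.99082594,  0.01301136, -0.13451637],
       [ 0.13484431,  0.02891293, -0.99044488]]), 't': array([ 15.27029607, 597.22879137, 832.51832977])}
```

View pics/scene0.png

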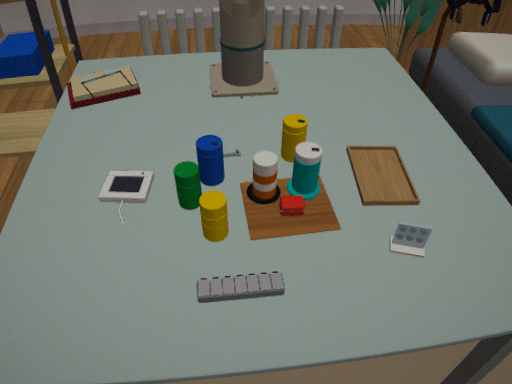

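View pics/top0.png

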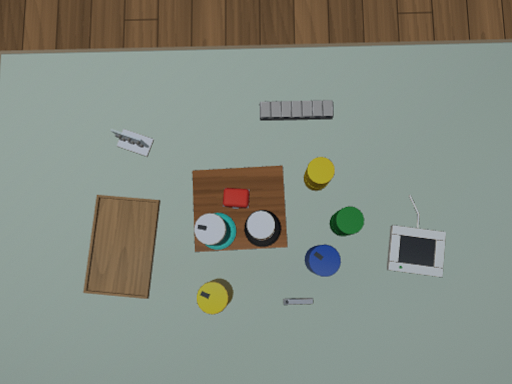

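The top view has up = +x and left = +y.

- **Tumbler:** there is a turquoise cylinder with a white lid at (212,229), on the turquoise coaster. It fits, because the yellow one at (212,298) and the blue one at (323,260) are decoys.
- **Pill bottle:** there is an amber cylinder with a white cap at (261,225), on the black coaster. It fits, because the green one at (348,221) and the yellow one at (319,172) are decoys.
- **Other objects:** the case is red at (236,198), the tray is at (122,246) and the charger is at (417,250).

Next I'll measure these and confirm with a crop.

```bash
cat > h.py <<'E'
from cell import ctrl
import cv2, numpy as np
def ray(n,uv,z,c=None):
    c=c or ctrl.calibration(n); uv=np.float64(uv).reshape(-1,1,2)
    p=cv2.undistortPoints(uv,c['mtx'],c['distortion']).reshape(-1,2)
    d=np.c_[p,np.ones(len(p))]@c['R']; o=-c['R'].T@c['t']
    return (o+d*((z-o[2])/d[:,2])[:,None])[:,:2]
def blobs(im,lo,hi,box=None,amin=40):
    m=cv2.inRange(cv2.cvtColor(im,cv2.COLOR_RGB2HSV),np.array(lo),np.array(hi))
    if box: k=np.zeros_like(m); x0,y0,x1,y1=box; k[y0:y1,x0:x1]=1; m=m*k
    m=cv2.morphologyEx(m,cv2.MORPH_CLOSE,np.ones((5,5)))
    cs,_=cv2.findContours(m,cv2.RETR_EXTERNAL,cv2.CHAIN_APPROX_NONE)
    return sorted([c for c in cs if cv2.contourArea(c)>amin],key=cv2.contourArea,reverse=True)
def circ(n,c,z):
    w=ray(n,c,z).astype(np.float32); (x,y),r=cv2.minEnclosingCircle(w)
    return [round(float(v),1) for v in (x,y,2*r)]
def rect(n,c,z):
    r=cv2.minAreaRect(ray(n,c,z).astype(np.float32)); b=cv2.boxPoints(r)
    e=b[1]-b[0],b[2]-b[1]; L=max(e,key=np.linalg.norm)
    return np.round(r[0],1),np.round(sorted(r[1]),1),'long dir deg',round(np.degrees(np.arctan2(L[1],L[0]))%180,1)
E
python3 - <<'E'
from h import *
im=ctrl.get_image('top'); n='top'
W=([0,0,175],[180,70,255])
for nm,box,z in(('tumbler',(190,205,232,250),114),('bottle',(240,200,280,248),104)):
    for c in blobs(im,*W,box)[:2]: print(nm,circ(n,c,z),cv2.boundingRect(c))
for c in blobs(im,[80,150,60],[100,255,255],(185,200,245,255)): print('teal',cv2.boundingRect(c),circ(n,c,9))
for c in blobs(im,[0,0,0],[180,255,45],(240,200,290,255)): print('black',cv2.boundingRect(c),circ(n,c,9))
for c in blobs(im,[0,180,120],[8,255,255],(215,180,260,215)): print('case',rect(n,c,34))
for c in blobs(im,[0,0,0],[180,255,80],(390,225,445,275),300): print('recess',rect(n,c,12), rect(n,c,17))
for c in blobs(im,W[0],W[1],(380,220,450,285),300): print('charger',rect(n,c,17))
for c in blobs(im,[5,60,60],[25,255,255],(70,180,175,310),1000): print('tray',rect(n,c,14))
for c in blobs(im,[0,60,30],[20,255,255],(180,155,300,260),1000): print('board',rect(n,c,4))
for nm,box in(('yt',(190,275,235,320)),('y2',(300,150,340,195)),('blue',(300,240,345,280)),('green',(325,200,370,240))):
    for c in blobs(im,[15,120,60],[130,255,255],box,100)[:1]: print(nm,circ(n,c,100))
cv2.imwrite('pics/crop1.png',cv2.resize(im[145:310,75:455,::-1],(760,330),interpolation=cv2.INTER_CUBIC))
E
```

```text
tumbler [526.1, 93.7, 53.7] (195, 214, 30, 30)
bottle [533.2, 1.3, 48.7] (248, 211, 26, 27)
teal (207, 213, 29, 36) [527.8, 91.6, 73.2]
black (245, 211, 36, 35) [532.7, 0.1, 73.7]
case (array([593. ,  53.1]), array([35. , 48.7]), 'long dir deg', np.float32(85.8))
recess (array([ 484. , -307.7]), array([52.9, 68.8]), 'long dir deg', np.float32(81.8)) (array([ 484. , -306.1]), array([52.6, 68.5]), 'long dir deg', np.float32(81.8))
charger (array([ 486.5, -307.1]), array([ 91.2, 103.9]), 'long dir deg', np.float32(81.9))
tray (array([499.3, 286.3]), array([131.5, 198.9]), 'long dir deg', np.float32(174.5))
board (array([574.4,  48.2]), array([169.4, 188.9]), 'long dir deg', np.float32(92.4))
yt [402.7, 86.3, 63.2]
y2 [627.5, -106.4, 64.8]
blue [467.8, -109.3, 62.9]
green [538.7, -155.8, 60.1]
```

View pics/crop1.png

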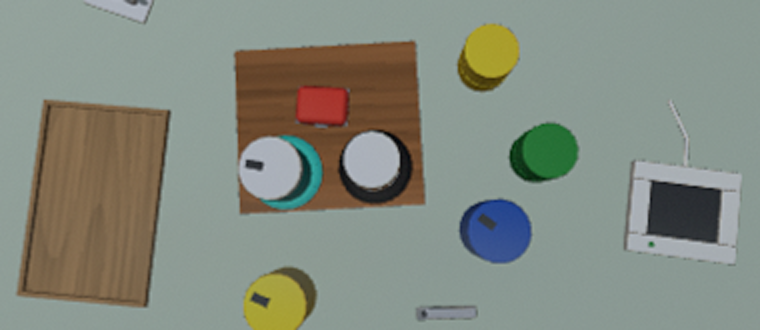

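The crop confirms the turquoise tumbler with the white lid, the amber bottle with the white cap on the black coaster, and the red case behind them. All measured sizes agree with the ones given. First I turn the tool to yaw 90°, so that tool x = world y, tool y = world x and tool z = down.

>>> carry_out:
  deltas: [0,0,9.6255,0,0,0,-1,0,0,9.6255,0,0,0,-1,0,0,9.6255,0,0,0,-1,0,0,9.6255,0,0,0,-1,0,0,9.6255,0,0,0,-1,0,0,9.6255,0,0,0,-1,0,0,9.6255,0,0,0,-1,0,0,9.6255,0,0,0,-1]

```text
clock: 1.15
eef_pos: [145.9, 633.1, 230.9]
tool_rot: [-3.141, 0.001, 1.565]
force: [0.3, 0.6, 0.1]
width: 85.5
gripper_force: 0.0
```

>>> carry_out:
  deltas: [0,0,0,-0.045,0.0318,0.006,-1,0,0,0,-0.045,0.0318,0.006,-1,0,0,0,-0.045,0.0318,0.006,-1,0,0,0,-0.045,0.0318,0.006,-1,0,0,0,-0.045,0.0318,0.006,-1,0,0,0,-0.045,0.0318,0.006,-1,0,0,0,-0.045,0.0318,0.006,-1,0,0,0,-0.045,0.0318,0.006,-1,0,0,0,-0.045,0.0318,0.006,-1,0,0,0,-0.045,0.0318,0.006,-1,0,0,0,-0.045,0.0318,0.006,-1,0,0,0,0,0,0,-1]

```text
clock: 2.65
eef_pos: [498.4, 132.9, 165.1]
tool_rot: [3.14, 0.003, 1.562]
force: [-0.7, 0.8, 0.7]
width: 85.5
gripper_force: 0.0
```

>>> carry_out:
  deltas: [0,0,-0.5,-0.0404,0.0286,0.005,-1,0,0,0,0,0,0,-1,0,0,0,0,0,0,-1]

```text
clock: 3.02
eef_pos: [523.8, 98.9, 160.0]
tool_rot: [-3.14, -0.001, 1.58]
force: [-0.7, 0.1, -0.2]
width: 85.3
gripper_force: 0.0
```

```bash
python3 - <<'E'
from h import *
s=ctrl.read_state();print(s['eef_pos'],s['tool_rot'])
c=ctrl.calibration('wrist');print(c['R'].round(2),c['t'].round(1))
im=ctrl.get_image('wrist');cv2.imwrite('pics/w1.png',im[:,:,::-1])
E
```

```text
[523.7939353   98.93281903 160.0306045 ] [-3.14033757e+00 -6.48368811e-04  1.58010296e+00]
[[ 1.    0.01 -0.  ]
 [ 0.01 -0.96  0.27]
 [ 0.   -0.27 -0.96]] [-522.8   73.9  336.8]
```

View pics/w1.png

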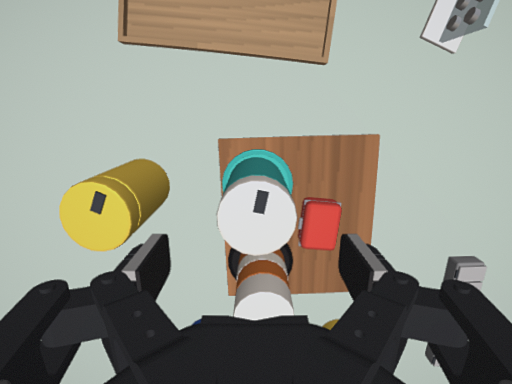

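The wrist view shows the lid at (257,216), and the midline between the fingers is at column ~256. The yellow tumbler at left (98,215) and the case at (322,223) are clear of the fingers.

```bash
python3 - <<'E'
from h import *
im=ctrl.get_image('wrist')
for c in blobs(im,[0,0,175],[180,70,255],(200,160,310,262))[:1]: print(circ('wrist',c,114),cv2.boundingRect(c))
for c in blobs(im,[0,150,100],[8,255,255],(290,180,350,260))[:1]: print('case',rect('wrist',c,34))
s=ctrl.read_state();print(s['eef_pos'],s['tool_rot'])
E
```

```text
[507.6, 95.3, 89.9] (200, 160, 97, 102)
case (array([588.5,  55.5]), array([40.7, 56.4]), 'long dir deg', np.float32(85.7))
[523.66459396  99.61395037 160.18454931] [-3.14061859e+00 -7.96265368e-04  1.58177799e+00]
```

>>> carry_out:
  deltas: [0,0,0.6,-0.0065,0.003,0,-1,0,0,0,0,0,0.05,-1,0,0,0,0,0,0.05,-1,0,0,0,0,0,0,-1,0,0,0,0,0,0,-1]

```text
clock: 3.75
eef_pos: [528.6, 91.5, 61.6]
tool_rot: [3.14, -0.0, 1.569]
force: [1.2, -0.6, -0.0]
width: 85.6
gripper_force: 0.0
```

```bash
python3 - <<'E'
from h import *
print(ray('wrist',[[257,216]],114))
s=ctrl.read_state();print(s['eef_pos'],s['tool_rot'],s['force'])
im=ctrl.get_image('wrist');cv2.imwrite('pics/w2.png',im[:,:,::-1])
E
```

```text
[[527.94687792 124.05729557]]
[528.56169445  91.45784515  61.59549867] [ 3.13986196e+00 -6.86425017e-05  1.56893833e+00] [ 1.20388289 -0.55072214 -0.02973155]
```

View pics/w2.png

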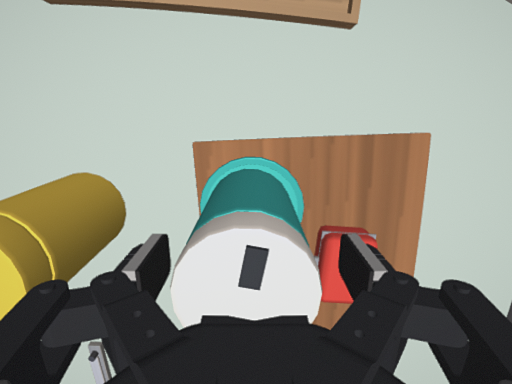

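The lid sits between the fingers, about 9 px (3 mm) left of the midline, so I shift by that amount and close.

>>> carry_out:
  deltas: [0,0,0,0,-0.003,0,-1,0,0,0,0,0,0,1,0,0,0,0,0,0,1,0,0,0,0,0,0,1,0,0,0,0,0,0,1,0,0,0,0,0,0,1,0,0,0,0,0,0,1]

```text
clock: 4.68
eef_pos: [525.1, 91.7, 61.4]
tool_rot: [3.14, -0.001, 1.569]
force: [-0.5, 0.5, 7.1]
width: 56.6
gripper_force: 62.4
```

>>> carry_out:
  deltas: [0,0,0,0,0,-0.02,1,0,0,0,0,0,-0.03,1,0,0,0,0.02,-0.0075,0,1,0,0,0,0.04,-0.015,0,1,0,0,0,0.04,-0.015,0,1,0,0,0,0.04,-0.015,0,1,0,0,0,0.04,-0.015,0,1,0,0,0,0.02,-0.008,0,1,0,0,0,0,0,0,1,0,0,0,0,0,0,1]

```text
clock: 5.92
eef_pos: [450.0, 290.3, 110.4]
tool_rot: [3.141, 0.001, 1.568]
force: [0.4, -1.0, -2.0]
width: 56.9
gripper_force: 64.2
```

Over the tray, lower by 51 mm in steps to TCP z ≈ 58.

>>> carry_out:
  deltas: [0,0,0,0,0,0.03,1,0,0,0,0,0,0.012,1,0,0,0,0,0,0.006,1,0,0,0,0,0,0.004,1,0,0,0,0,0,0,1,0,0,0,0,0,0,1]

```text
clock: 6.68
eef_pos: [449.8, 291.9, 58.8]
tool_rot: [3.141, -0.001, 1.569]
force: [0.1, -0.0, -1.0]
width: 56.9
gripper_force: 64.2
```

>>> carry_out:
  deltas: [0,0,0,0,0,0.001,1,0,0,0,0,0,0.001,1,0,0,0,0,0,0,1]

```text
clock: 7.05
eef_pos: [449.7, 291.9, 57.4]
tool_rot: [3.141, -0.001, 1.569]
force: [-1.4, 0.1, 9.0]
width: 56.8
gripper_force: 65.3
```

Contact, so I release, rise and go over to the bottle.

>>> carry_out:
  deltas: [0,0,0,0,0,0,-1,0,0,0,0,0,0,-1,0,0,0,0,0,0,-1,0,0,0,0,0,0,-1,0,0,0,0,0,-0.05,-1,0,0,0,0,0,-0.05,-1,0,0,0,-0.058,0.0166,0,-1,0,0,0,-0.058,0.0166,0,-1,0,0,0,-0.058,0.0166,0,-1,0,0,0,-0.058,0.0166,0,-1,0,0,0,-0.058,0.0166,0,-1,0,0,0,0,0,0,-1]

```text
clock: 8.55
eef_pos: [533.0, -5.5, 156.7]
tool_rot: [3.14, 0.004, 1.559]
force: [-0.4, -0.1, 0.3]
width: 85.6
gripper_force: 0.0
```

>>> carry_out:
  deltas: [0,0,0,0,0,0,-1]

```text
clock: 8.68
eef_pos: [531.6, 1.9, 156.1]
tool_rot: [-3.141, -0.001, 1.569]
force: [-0.6, 0.3, 0.2]
width: 85.3
gripper_force: 0.0
```

```bash
python3 - <<'E'
from h import *
s=ctrl.read_state();print(s['eef_pos'],s['tool_rot'])
im=ctrl.get_image('wrist');cv2.imwrite('pics/w3.png',im[:,:,::-1])
im=ctrl.get_image('scene');n='scene'
m=im[60:260,220:430];cv2.imwrite('pics/s3.png',cv2.resize(m[:,:,::-1],(630,600)))
E
```

```text
[531.55022538   1.91446133 156.0578965 ] [-3.14071875e+00 -8.20040488e-04  1.56850946e+00]
```

View pics/w3.png

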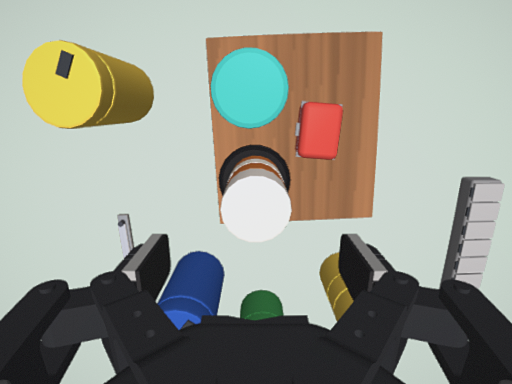

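View pics/s3.png

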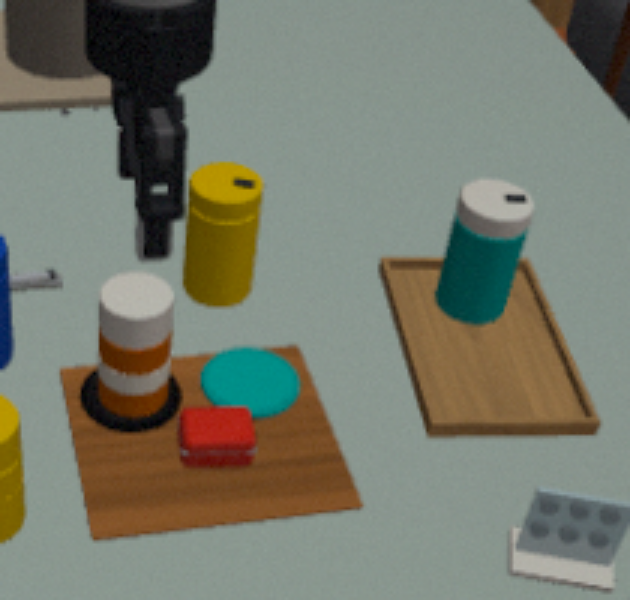

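The tumbler stands upright in the tray. In the wrist view the bottle cap is at (256,208), and the bare turquoise coaster at (249,88) can now be measured.

```bash
python3 - <<'E'
from h import *
im=ctrl.get_image('wrist')
print('cap',ray('wrist',[[256,208]],104))
for c in blobs(im,[80,100,60],[100,255,255],(190,30,310,140))[:1]: print('tcoaster',circ('wrist',c,9))
im=ctrl.get_image('top')
for c in blobs(im,[80,150,60],[100,255,255],(185,200,245,255)): print('teal top',circ('top',c,9))
s=ctrl.read_state();print(s['eef_pos'])
E
```

```text
cap [[531.2229047    2.60311995]]
tcoaster [525.1, 90.0, 75.2]
[531.58532351   3.48423603 156.14603133]
```

>>> carry_out:
  deltas: [0,0,0,-0.001,0,0.05,-1,0,0,0,0,0,0.05,-1,0,0,0,0,0,0.004,-1,0,0,0,0,0,0,-1,0,0,0,0,0,0,1,0,0,0,0,0,0,1,0,0,0,0,0,0,1,0,0,0,0,0,0,1,0,0,0,0,0,0,1,0,0,0,0,0,0,1]

```text
clock: 10.12
eef_pos: [533.0, 0.7, 54.1]
tool_rot: [3.139, -0.001, 1.569]
force: [-0.2, 0.5, 8.2]
width: 50.7
gripper_force: 61.3
```

>>> carry_out:
  deltas: [0,0,0,0,0,-0.02,1,0,0,0,0,0,-0.03,1,0,0,0,0.02,0.001,0,1,0,0,0,0.04,0.0025,0,1,0,0,0,0.05,0.003,0,1,0,0,0,0.05,0.003,0,1,0,0,0,0.05,0.003,0,1,0,0,0,0.04,0.0025,0,1,0,0,0,0.03,0.001,0,1,0,0,0,0,0,0,1,0,0,0,0,0,0,1]

```text
clock: 11.5
eef_pos: [548.4, 279.4, 102.7]
tool_rot: [3.141, 0.001, 1.568]
force: [0.9, -0.2, -0.8]
width: 51.0
gripper_force: 62.5
```

>>> carry_out:
  deltas: [0,0,0,0,0,0.03,1,0,0,0,0,0,0.012,1,0,0,0,0,0,0.006,1,0,0,0,0,0,0.004,1,0,0,0,0,0,0,1,0,0,0,0,0,0,1]

```text
clock: 12.25
eef_pos: [548.7, 280.6, 50.8]
tool_rot: [3.141, -0.0, 1.569]
force: [0.2, -0.3, -1.3]
width: 50.7
gripper_force: 62.5
```

>>> carry_out:
  deltas: [0,0,0,0,0,0.001,1,0,0,0,0,0,0,1,0,0,0,0,0,0,-1,0,0,0,0,0,0,-1,0,0,0,0,0,0,-1,0,0,0,0,0,0,-1,0,0,0,0,0,-0.05,-1,0,0,0,0,0,-0.05,-1]

```text
clock: 13.25
eef_pos: [547.8, 280.2, 149.7]
tool_rot: [-3.14, 0.001, 1.569]
force: [0.3, 0.7, 0.9]
width: 85.1
gripper_force: 0.0
```

>>> carry_out:
  deltas: [0,0,0,-0.055,0.0105,0,-1,0,0,0,-0.055,0.0105,0,-1,0,0,0,-0.055,0.0105,0,-1,0,0,0,-0.055,0.0105,0,-1,0,0,4.1,0,0,0,-1,0,0,0,0,0,0,-1,0,0,0,0,0,0,-1]

```text
clock: 14.12
eef_pos: [589.7, 61.8, 149.1]
tool_rot: [-3.141, -0.001, 1.501]
force: [-0.3, 0.3, 0.3]
width: 85.6
gripper_force: 0.0
```

```bash
python3 - <<'E'
from h import *
s=ctrl.read_state();print(s['eef_pos'],s['tool_rot'])
c=ctrl.calibration('wrist')
im=ctrl.get_image('wrist');cv2.imwrite('pics/w4.png',im[:,:,::-1])
for k in blobs(im,[0,190,130],[8,255,255])[:2]: print('case',rect('wrist',k,34),cv2.boundingRect(k))
im=ctrl.get_image('scene')
cv2.imwrite('pics/s4.png',cv2.resize(im[60:260,220:430,::-1],(420,400)))
E
```

```text
[589.69205791  61.77916475 149.06466556] [-3.14086081e+00 -6.35822008e-04  1.50053873e+00]
```

View pics/w4.png

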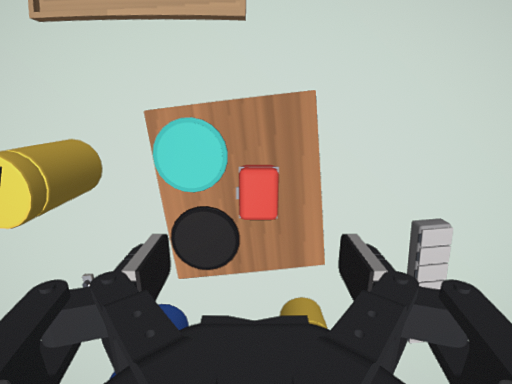

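View pics/s4.png

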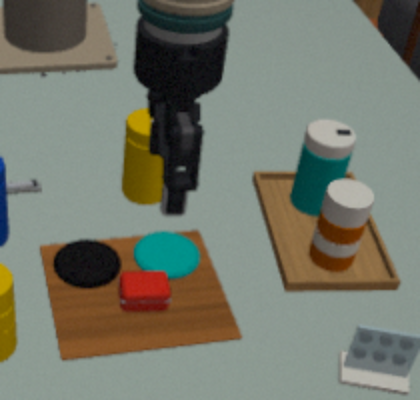

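Both objects stand upright in the tray. In the wrist view the case is at (259,193) and both coasters are bare, so I measure all three.

```bash
python3 - <<'E'
from h import *
im=ctrl.get_image('wrist')
for k in blobs(im,[0,165,60],[5,255,255],(225,150,300,235),300)[:2]: print('case',rect('wrist',k,34),cv2.boundingRect(k))
print(ray('wrist',[[259,193.5]],34), cv2.cvtColor(im,cv2.COLOR_RGB2HSV)[193,259])
for k in blobs(im,[80,100,60],[100,255,255],(140,100,240,200))[:1]: print('tcoaster',circ('wrist',k,9))
for k in blobs(im,[0,0,0],[180,255,50],(165,200,245,272))[:1]: print('bcoaster',circ('wrist',k,9))
s=ctrl.read_state();print(s['eef_pos'],s['tool_rot'])
E
```

```text
case (array([591.2,  53.5]), array([36.4, 53. ]), 'long dir deg', np.float32(86.0)) (239, 165, 39, 55)
[[592.17113229  52.66043735]] [  2 170 229]
tcoaster [525.2, 89.8, 75.2]
bcoaster [519.8, -9.1, 99.5]
[589.82621912  61.56139732 149.1935135 ] [-3.14124143e+00 -3.24065933e-04  1.49991435e+00]
```

>>> carry_out:
  deltas: [0,0,0,-0.0085,0.0026,0.05,-1,0,0,0,0,0,0.05,-1,0,0,0,0,0,0.03,-1,0,0,0,0,0,0.009,-1,0,0,0,0,0,0,-1]

```text
clock: 14.9
eef_pos: [592.2, 51.9, 10.4]
tool_rot: [3.142, 0.0, 1.498]
force: [0.9, -0.4, 0.2]
width: 85.4
gripper_force: 0.0
```

>>> carry_out:
  deltas: [0,0,0,0,0,0,1,0,0,0,0,0,0,1,0,0,0,0,0,0,1,0,0,0,0,0,0,1,0,0,0,0,0,0,1,0,0,0,0,0,0,1,0,0,0,0,0,0,1,0,0,0,0,0,0,1]

```text
clock: 15.9
eef_pos: [592.8, 51.8, 11.5]
tool_rot: [3.14, -0.001, 1.498]
force: [-0.3, 0.5, 6.3]
width: 36.4
gripper_force: 61.9
```

>>> carry_out:
  deltas: [0,0,0,0,0,-0.03,1,0,0,0,0,0,-0.04,1,0,0,0,0,0,-0.04,1,0,0,0,0,0,-0.04,1,0,0,0,-0.0523,-0.0115,0,1,0,0,0,-0.0523,-0.0115,0,1,0,0,0,-0.0523,-0.0115,0,1,0,0,0,-0.0523,-0.0115,0,1,0,0,0,-0.0523,-0.0115,0,1,0,0,0,-0.0523,-0.0115,0,1,0,0,0,-0.0523,-0.0115,0,1]

```text
clock: 17.27
eef_pos: [484.2, -308.9, 160.5]
tool_rot: [3.141, -0.0, 1.498]
force: [0.3, -0.6, -0.5]
width: 36.9
gripper_force: 60.9
```

>>> carry_out:
  deltas: [0,0,4,0,0,0,1,0,0,0,0,0,0,1,0,0,0,0,0,0,1,0,0,0,0,0,0,1]

```text
clock: 17.77
eef_pos: [485.4, -306.4, 160.3]
tool_rot: [-3.142, -0.0, 1.43]
force: [1.5, -0.2, -1.7]
width: 37.1
gripper_force: 60.8
```

```bash
python3 - <<'E'
from h import *
s=ctrl.read_state();print(s['eef_pos'],s['tool_rot'],s['force'],s['width'])
im=ctrl.get_image('wrist');cv2.imwrite('pics/w5.png',im[:,:,::-1])
im=ctrl.get_image('top')
for k in blobs(im,[0,150,60],[8,255,255],(300,180,500,330),100)[:2]: print('case',rect('top',k,150))
E
```

```text
[ 485.38358224 -306.39981066  160.27360252] [-3.14152645e+00 -4.94238331e-04  1.43015846e+00] [ 1.50761292 -0.22350175 -1.73010739] 37.05472832071624
case (array([ 488.1, -305.4]), array([38.4, 43.2]), 'long dir deg', np.float32(86.0))
```

View pics/w5.png

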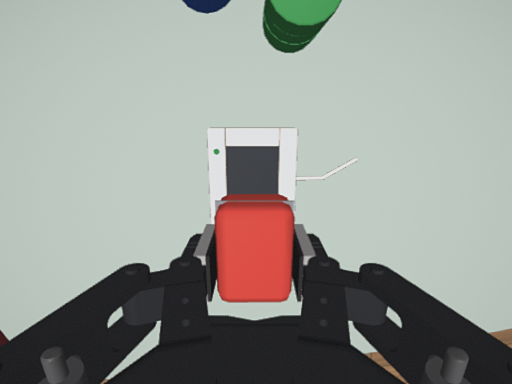

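The charger looks parallel to the case. The recess spans columns 226–279 with its far edge at row 146, and the case's midline is at column ~254. I check the recess position from its far edge.

```bash
python3 - <<'E'
from h import *
u=np.array([np.cos(np.radians(81.9)),np.sin(np.radians(81.9))])
print(ray('wrist',[[252.5,146.5]],17)-35*u, ray('wrist',[[252.5,127.5]],17)-53*u, ray('wrist',[[255,200]],144), ctrl.read_state()['eef_pos'])
E
```

```text
[[ 481.6677542  -309.34087465]] [[ 481.79435869 -308.62686932]] [[ 486.55545885 -290.59021672]] [ 485.28787545 -306.77563795  160.30859813]
```

>>> carry_out:
  deltas: [0,0,0,-0.0015,-0.0016,0,1,0,0,0,0,0,0.04,1,0,0,0,0,0,0.04,1,0,0,0,0,0,0.03,1,0,0,0,0,0,0.015,1,0,0,0,0,0,0.008,1,0,0,0,0,0,0.004,1,0,0,0,0,0,0,1,0,0,0,0,0,0,1]

```text
clock: 19.0
eef_pos: [483.6, -309.0, 24.0]
tool_rot: [3.14, 0.001, 1.428]
force: [0.8, -0.0, -1.8]
width: 36.7
gripper_force: 60.9
```

```bash
python3 - <<'E'
from h import *
im=ctrl.get_image('wrist');cv2.imwrite('pics/w6.png',im[100:330,130:380,::-1].repeat(2,0).repeat(2,1))
E
```

```text
(no output)
```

View pics/w6.png

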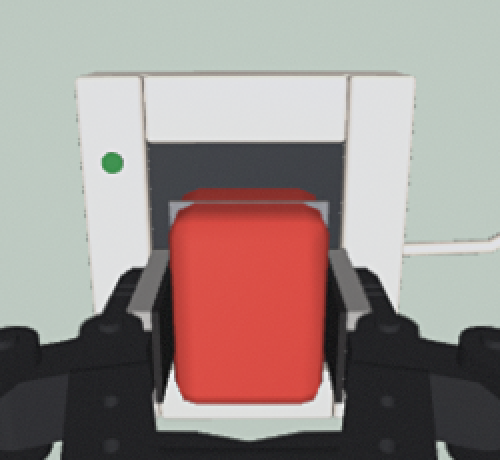

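```bash
python3 - <<'E'
from h import *
p=ray('wrist',[[253,171],[253,137.5],[253,307.5]],17); print(p,p[1:].mean(0)); print(ray('wrist',[[253.5,201],[253.5,301]],47),ctrl.read_state()['eef_pos'])
E
```

```text
[[ 486.51263506 -273.53637979]
 [ 489.07100989 -255.88207212]
 [ 474.01793112 -359.66541351]] [ 481.54447051 -307.77374281]
[[ 485.7862123  -280.74381036]
 [ 478.3098709  -332.46214924]] [ 483.53568473 -309.01030827   23.97354802]
```

The case's centre is (482,-307) and the recess's is (481.5,-308), so it is centred. I lower it the rest of the way.

>>> carry_out:
  deltas: [0,0,0,0,0,0.003,1,0,0,0,0,0,0.001,1,0,0,0,0,0,0,1]

```text
clock: 19.42
eef_pos: [483.1, -308.7, 19.5]
tool_rot: [3.142, -0.0, 1.428]
force: [-0.8, 1.0, 3.2]
width: 36.9
gripper_force: 61.1
```

>>> carry_out:
  deltas: [0,0,0,0,0,0,-1,0,0,0,0,0,0,-1,0,0,0,0,0,0,-1,0,0,0,0,0,0,-1,0,0,0,0,0,-0.02,-1,0,0,0,0,0,-0.05,-1,0,0,0,0,0,-0.05,-1,0,0,0,0,0,-0.025,-1,0,0,0,0,0,0,-1]

```text
clock: 20.55
eef_pos: [484.3, -309.5, 166.3]
tool_rot: [3.137, 0.002, 1.428]
force: [-0.4, -0.6, 0.4]
width: 85.3
gripper_force: 0.0
```

```bash
python3 - <<'E'
from h import *
im=ctrl.get_image('wrist');cv2.imwrite('pics/w7.png',im[:,:,::-1])
E
```

```text
(no output)
```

View pics/w7.png

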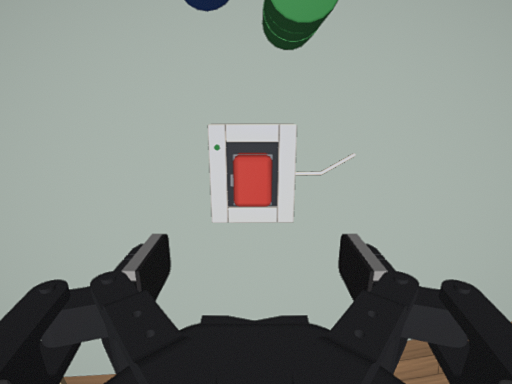

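The case lies flat in the recess at (253,180). Now back to the tumbler.

>>> carry_out:
  deltas: [0,0,-8.2,0,0,0,-1,0,0,0,0.06,-0.0034,0,-1,0,0,0,0.06,-0.0034,0,-1,0,0,0,0.06,-0.0034,0,-1,0,0,0,0.06,-0.0034,0,-1,0,0,0,0.06,-0.0034,0,-1,0,0,0,0.06,-0.0034,0,-1,0,0,0,0.06,-0.0034,0,-1,0,0,0,0.06,-0.0034,0,-1,0,0,0,0.06,-0.0034,0,-1,0,0,0,0.06,-0.0034,0,-1]

```text
clock: 21.98
eef_pos: [447.9, 292.7, 162.8]
tool_rot: [-3.14, 0.002, 1.571]
force: [1.6, -0.4, 0.0]
width: 85.4
gripper_force: 0.0
```

>>> carry_out:
  deltas: [0,0,0,0,0,0,-1,0,0,0,0,0,0,-1]

```text
clock: 22.22
eef_pos: [448.3, 290.1, 163.0]
tool_rot: [-3.14, 0.002, 1.571]
force: [-0.1, -1.0, -0.7]
width: 85.6
gripper_force: 0.0
```

>>> carry_out:
  deltas: [0,0,0,0.0018,0.0014,0,-1,0,0,0,0,0,0.05,-1,0,0,0,0,0,0.05,-1,0,0,0,0,0,0.005,-1,0,0,0,0,0,0,-1,0,0,0,0,0,0,1,0,0,0,0,0,0,1,0,0,0,0,0,0,1,0,0,0,0,0,0,1,0,0,0,0,0,0,1,0,0,0,0,0,0,1]

```text
clock: 23.6
eef_pos: [451.2, 293.7, 61.2]
tool_rot: [3.14, -0.002, 1.571]
force: [-1.2, -0.7, 7.2]
width: 57.1
gripper_force: 62.3
```

>>> carry_out:
  deltas: [0,0,0,0,0,-0.02,1,0,0,0,0,0,-0.03,1,0,0,0,-0.02,0.0075,0,1,0,0,0,-0.04,0.0148,0,1,0,0,0,-0.04,0.0148,0,1,0,0,0,-0.04,0.0148,0,1,0,0,0,-0.04,0.0148,0,1,0,0,0,-0.0217,0.0079,0,1,0,0,0,0,0,0,1,0,0,0,0,0,0,1]

```text
clock: 24.85
eef_pos: [524.7, 92.8, 109.7]
tool_rot: [-3.141, -0.001, 1.572]
force: [-0.9, 0.1, -0.8]
width: 56.7
gripper_force: 63.9
```

>>> carry_out:
  deltas: [0,0,0,0,0,0.02,1,0,0,0,0,0,0.012,1,0,0,0,0,0,0.006,1,0,0,0,0,0,0,1,0,0,0,0,0,0,1]

```text
clock: 25.48
eef_pos: [525.4, 91.4, 71.7]
tool_rot: [3.141, -0.0, 1.571]
force: [-0.3, 0.1, -1.5]
width: 56.7
gripper_force: 63.9
```

```bash
python3 - <<'E'
from h import *
im=ctrl.get_image('wrist');cv2.imwrite('pics/w8.png',im[:,:,::-1])
print(ctrl.read_state()['eef_pos'])
im=ctrl.get_image('scene')
cv2.imwrite('pics/s8.png',cv2.resize(im[120:250,210:350,::-1],(560,520),interpolation=cv2.INTER_CUBIC))
E
```

```text
[525.45103517  91.38649817  71.71893986]
```

View pics/s8.png

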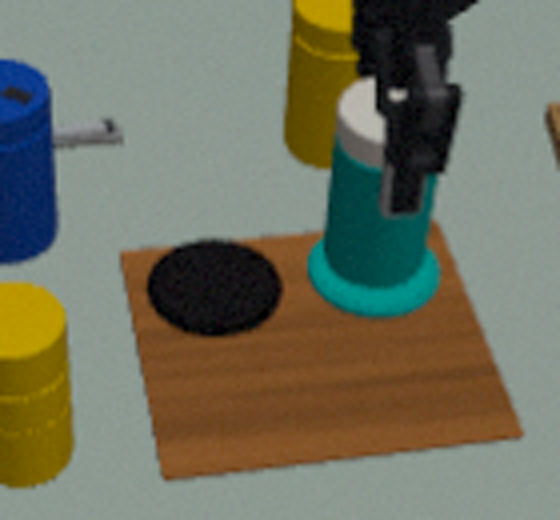

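The tumbler's base spans columns 325–428 (mid 376) and the coaster 308–440 (mid 374), so it is centred. I lower it.

>>> carry_out:
  deltas: [0,0,0,0,0,0.004,1,0,0,0,0,0,0.002,1,0,0,0,0,0,0,1]

```text
clock: 25.95
eef_pos: [525.1, 91.3, 65.3]
tool_rot: [-3.141, -0.0, 1.571]
force: [-0.8, -0.1, 1.3]
width: 56.8
gripper_force: 64.0
```

>>> carry_out:
  deltas: [0,0,0,0,0,0.0006,1,0,0,0,0,0,0,-1,0,0,0,0,0,0,-1,0,0,0,0,0,0,-1,0,0,0,0,0,0,-1,0,0,0,0,0,-0.05,-1,0,0,0,0,0,-0.05,-1,0,0,0,0.05,0.006,0,-1,0,0,0,0.05,0.006,0,-1,0,0,0,0.05,0.006,0,-1,0,0,0,0.039,0.0055,0,-1,0,0,0,0,0,0,-1]

```text
clock: 27.45
eef_pos: [547.7, 285.1, 164.0]
tool_rot: [-3.141, -0.002, 1.577]
force: [-0.8, -0.2, -0.1]
width: 85.6
gripper_force: 0.0
```

>>> carry_out:
  deltas: [0,0,0,0,0,0,-1,0,0,0,0,0,0,-1]

```text
clock: 27.7
eef_pos: [548.8, 278.4, 164.8]
tool_rot: [-3.141, 0.001, 1.568]
force: [0.4, -0.4, -0.1]
width: 85.0
gripper_force: 0.0
```

```bash
python3 - <<'E'
from h import *
im=ctrl.get_image('top'); n='top'
for c in blobs(im,[0,0,0],[180,255,45],(240,195,290,255)): print('black',cv2.boundingRect(c),circ(n,c,9))
for c in blobs(im,[0,0,175],[180,70,255],(190,205,235,250))[:1]: print('tumbler',circ(n,c,114))
im=ctrl.get_image('scene')
for c in blobs(im,[0,0,0],[180,255,45],(240,170,285,210)): print('black scene',cv2.boundingRect(c),circ('scene',c,9))
for c in blobs(im,[80,150,150],[100,255,255],(275,150,330,205)): print('tcoaster scene',cv2.boundingRect(c),circ('scene',c,9))
E
```

```text
black (245, 210, 36, 36) [532.7, 0.1, 73.7]
tumbler [524.5, 91.6, 54.1]
black scene (247, 180, 33, 24) [535.1, -2.1, 74.6]
```

>>> carry_out:
  deltas: [0,0,0,0.002,0,0,-1,0,0,0,0,0,0.05,-1,0,0,0,0,0,0.05,-1,0,0,0,0,0,0.012,-1,0,0,0,0,0,0,-1,0,0,0,0,0,0,1,0,0,0,0,0,0,1,0,0,0,0,0,0,1,0,0,0,0,0,0,1,0,0,0,0,0,0,1,0,0,0,0,0,0,1]

```text
clock: 29.18
eef_pos: [549.6, 282.9, 54.7]
tool_rot: [3.139, -0.002, 1.571]
force: [-1.1, -0.3, 5.6]
width: 51.0
gripper_force: 61.4
```

The path crosses the tumbler, so I lift by 150 mm.

>>> carry_out:
  deltas: [0,0,0,0,0,-0.03,1,0,0,0,0,0,-0.04,1,0,0,0,0,0,-0.04,1,0,0,0,0,0,-0.04,1,0,0,0,-0.03,-0.0018,0,1,0,0,0,-0.05,-0.003,0,1,0,0,0,-0.06,-0.0035,0,1,0,0,0,-0.06,-0.0035,0,1,0,0,0,-0.05,-0.003,0,1,0,0,0,-0.0318,-0.0018,0,1,0,0,0,0,0,0,1,0,0,0,0,0,0,1]

```text
clock: 30.68
eef_pos: [532.2, 1.5, 203.2]
tool_rot: [3.141, -0.001, 1.571]
force: [0.3, 0.3, -1.7]
width: 51.0
gripper_force: 62.4
```

>>> carry_out:
  deltas: [0,0,0,0,0,0,1,0,0,0,0,0,0,1]

```text
clock: 30.92
eef_pos: [532.1, 1.8, 202.7]
tool_rot: [-3.142, -0.0, 1.573]
force: [0.4, -0.2, -0.2]
width: 51.1
gripper_force: 62.4
```

Down from 203 to ~65, then check.

>>> carry_out:
  deltas: [0,0,0,-0.0007,0.0007,0.04,1,0,0,0,0,0,0.05,1,0,0,0,0,0,0.03,1,0,0,0,0,0,0.012,1,0,0,0,0,0,0.005,1,0,0,0,0,0,0,1,0,0,0,0,0,0,1]

```text
clock: 31.8
eef_pos: [533.5, -0.1, 66.7]
tool_rot: [3.14, -0.0, 1.571]
force: [0.1, 0.5, -0.1]
width: 50.8
gripper_force: 62.5
```

```bash
python3 - <<'E'
from h import *
print(ctrl.read_state()['eef_pos'])
im=ctrl.get_image('scene')
cv2.imwrite('pics/s9.png',cv2.resize(im[120:250,210:350,::-1],(560,520),interpolation=cv2.INTER_CUBIC))
E
```

```text
[ 5.33548160e+02 -1.00022637e-01  6.67292498e+01]
```

View pics/s9.png

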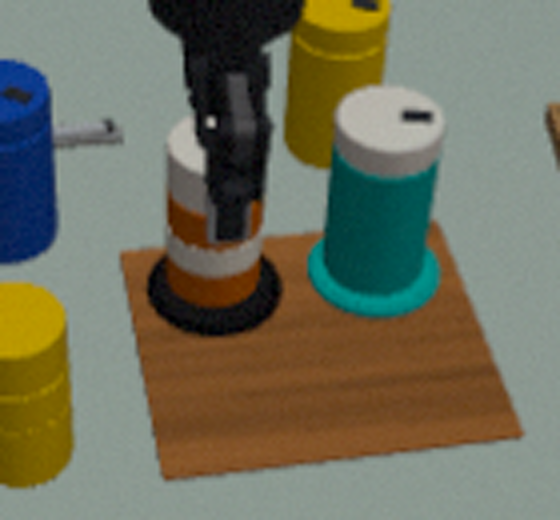

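The bottle's base spans columns 166–262 and the black coaster 147–282, and both have their middle at 214. The tumbler is upright on its coaster. I lower the bottle.

>>> carry_out:
  deltas: [0,0,0,0,0,0.004,1,0,0,0,0,0,0.003,1,0,0,0,0,0,0.0008,1,0,0,0,0,0,0,1]

```text
clock: 32.35
eef_pos: [532.8, -0.1, 58.7]
tool_rot: [3.141, -0.001, 1.571]
force: [-1.7, 0.1, 9.2]
width: 51.1
gripper_force: 63.3
```

>>> carry_out:
  deltas: [0,0,0,0,0,0,-1,0,0,0,0,0,0,-1,0,0,0,0,0,0,-1,0,0,0,0,0,0,-1,0,0,0,0,0,-0.05,-1,0,0,0,0,0,-0.05,-1,0,0,0,0,0,-0.05,-1,0,0,0,0,0,0,-1,0,0,0,0,0,0,-1]

```text
clock: 33.48
eef_pos: [532.1, 0.2, 207.4]
tool_rot: [-3.141, -0.0, 1.571]
force: [-0.5, 0.4, 0.0]
width: 85.1
gripper_force: 0.0
```

```bash
python3 - <<'E'
from h import *
im=ctrl.get_image('scene');cv2.imwrite('pics/s10.png',cv2.resize(im[110:310,90:440,::-1],(787,450),interpolation=cv2.INTER_CUBIC))
E
```

```text
(no output)
```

View pics/s10.png

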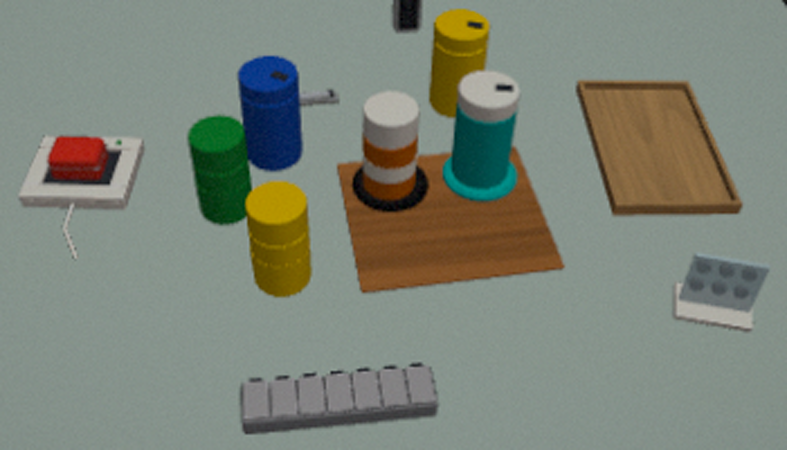

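The case lies in the charger at (78,158), the bottle stands on the black coaster at (390,150) and the tumbler on the turquoise coaster at (484,130). The bystanders haven't moved and the gripper is clear, so I hand the job in.

```bash
python3 -c "
from cell import ctrl
print(ctrl.finish_job())"
```

```text
the job is handed in; nothing more can be done
None
```

The job is done and handed in at about 33 s on the robot's clock: the case lies flat in the charger recess, the tumbler and pill bottle are back upright on their own coasters, and the last picture shows the bystanders where they were.

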